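# Load a bar bundle into the sawing jig and hold it clamped

## Task

Take from the wooden rack the brass bar that is as thick and as long as the two already in the aluminium sawing jig, lay it without dropping it in the groove on top of those two, ends about flush, and let go of it; leave the other bars in the rack alone. Then pull the jig's spring-loaded hold-down lever over and press it down until it is level, its rubber pad clamping the top bar. Finish while holding the lever there: do not let go of it.

Things in the scene. Friction and masses are not known exactly. Their poses are not given: they have to be found in the camera images.
- bar: plain brass round bar, lying; origin at its centre, x axis along its length. The bar to load: 24 mm diameter, 80 mm long, about 0.3 kg. It lies across one of the three rests of the rack (any of them), along the rack's x; it may be rolled about its length.
- thin_bar: plain brass round bar, lying; origin at its centre, x axis along its length. 18 mm diameter, 80 mm long. Leave it on its rest in the rack.
- short_bar: plain brass round bar, lying; origin at its centre, x axis along its length. 24 mm diameter, 45 mm long. Leave it on its rest in the rack.
- left_bar: plain brass round bar, lying; origin at its centre, x axis along its length. 24 mm diameter, 80 mm long, already lying in the jig's cradle on its +y side.
- right_bar: plain brass round bar, lying; origin at its centre, x axis along its length. 24 mm diameter, 80 mm long, already lying in the jig's cradle on its -y side, beside left_bar.
- rack: wooden board 110 x 200 x 10 mm, fixed; origin under its middle. Three rests 70 mm apart along its y (at -70, 0 and 70 mm); on each a bar lies along x on the board's top (10 mm above the bench) between two strips 3 mm high and 21 mm apart.
- jig: aluminium jig fixed to the bench; origin on the bench under the middle of its cradle, z up. Base 110 mm wide (y), 10 mm thick, x = -60 to 155 mm. Cradle: channel along x, floor 10 mm up, 49 mm wide inside, walls 14 mm above the floor, 8 mm thick, 90 mm long. Two bars lie in it, centres y = +-12, z = 22 mm. Hinge posts of the lever: x = 105 to 135 mm, 36 mm wide over all, 94 mm high.
- saddle (a point): point of the jig where the centre of the third bar comes to lie, along the jig's x, on top of the two: jig x = 0, y = 0, z = 42.5 mm.
- lever: hold-down lever, steel bar 16 wide, 12 thick, 190 mm long, from the hinge along its own -x. Origin on the hinge, jig x = 120, y = 0, z = 78 mm; y axis along the hinge, parallel to the jig's y. At the start a spring holds it 1.5 rad above level; it swings down to the jig's -x. Level: its x axis horizontal, parallel to the jig's. It can go 0.25 rad lower.
- handle (a point): middle of the black cross handle at the lever's end: round, 14 mm diameter, 110 mm long along the lever's y (55 mm to each side), axis 195 mm from the hinge on the lever's centre line. Level: at jig x = -75, z = 78 mm. The return spring (0.4 N m/rad, 0.7 N m at level) throws the lever up when let go; with the pad the handle needs about 6 N down at level.
- pad: square rubber pad 24 x 24 x 8 mm under the lever, 120 mm from the hinge, on a spring plunger (0.5 N/mm, 16 mm travel towards the lever). Origin: middle of its pressing face, 32 mm below the lever's centre line when free. On a well stacked bar it touches about 0.075 rad above level and is pushed in about 9 mm (4.5 N) at level.
Mind the look-alikes: they are no part of the job. Leave any turquoise look-alike of the left_bar alone.

How it is judged:
By the outcome, as a careful person would: the job done as asked, in the order asked, and still so for the second after the job is handed in, while the arm keeps its last pose, push and grip.
It also fails if it takes over 62 s, if anything falls off the work surface, if the arm or the gripper's body presses on something with over 40 N, if the wrist force passes 120 N, or if a joint passes its speed limit or range.

## Robot

A 7-joint arm with a two-finger parallel gripper is mounted at the origin on the work surface. World frame = base frame: x ahead of the robot, y to its left, z up, the work surface at z = 0. Lengths are in m, angles in rad, forces in N, time in s.
With the tool pointing down it reaches from about 0.425 to 0.925 m from the base axis. Payload 6.8 kg.
Tool frame: the origin (TCP) lies at the centre of the arm's flange, where the gripper is bolted on; the fingertips stand 182 mm ahead of it and the grasp point (between the pads) lies 163 mm ahead of it; z points along the fingers, y is the line along which they close (so a half turn about z gives the same grasp; the last joint's range is limited). The gripper opens to 88 mm and grips with 3 to 60 N. Pads are 20 mm wide; open, the fingers measure 115 mm over their backs; the gripper's body (75 mm by 178 mm) begins 61 mm behind the grasp point.
Start: joints at [1.077, 0.477, 0.022, 1.555, -0.011, 1.109, -0.083], TCP at [0.254, -0.625, 0.405] pointing down, gripper open.
Joint ranges: [-2.96, 2.96], [-0.34, 2.1], [-1.41, 1.46], [0.24, 2.44], [-1.37, 4.51], [0.17, 1.92], [-2.96, 2.96]. Speed limits (rad/s): [2.39, 2.39, 3.14, 3.14, 3.14, 3.14, 3.14].

## Interface

Orientations are given as a unit quaternion [x, y, z, w].
In Python, from cell import robot, imaging, models gives the robot as it stands.
- The arm moves only by the shell command python3 -m handwheel 'ROWS' [OPENING] [FORCE]. ROWS is JSON, one flat list of numbers, 6 for each row, row after row: the shift along the tool's x, y, z in m, then the turn, a rotation vector about the tool's x, y, z in rad. In form: [dx, dy, dz, ax, ay, az, dx, dy, dz, ax, ay, az, ...]. A call has 1 to 10 rows; each row shifts and turns the commanded pose from where the row before left it, along the tool's axes as they then stand; what a row does not reach is not made up. A row lasts 1/12 s, in which the tool goes at most 41.7 mm and 7.16 degrees, less where a joint would pass 70% of its speed; a pose out of reach is approached as far as the arm can. A call is refused whole if a number of a shift passes 0.0417 or a number of a turn 0.125, either way. A call with a gripper value outside its range is refused whole. OPENING is the closure, from -1 (fully open) to 1 (shut), set as the call begins (- or left out, the last holds). The fingers move at their own pace and stop on an object; FORCE is the grip in N (left out, the last holds). Time passes only in rows, so rows that do not move let the fingers close. It gives the time, the measured TCP pose, the force, the opening and the grip force at its end, in the units of the state.
- robot.read_state(): the state, without advancing time (a new reading comes with each control period).
- imaging.grab_frame(name): name is "scene" or "side" or "wrist"; returns the picture (480x640x3 uint8, red, green, blue); there is no depth.
- imaging.get_calibration(name): a dict with "fx", "fy", "cx", "cy" (pixels), "distortion" ([k1, k2, p1, p2, k3] as OpenCV has them; the pictures are not rectified), "rvec" (rotation vector, rad) and "tvec" (3), from world to camera coordinates, as OpenCV has them. Camera axes: x right, y down, z forward; pixel columns grow to the right and rows downward; lengths in m; the calibration is good to about 2 mm. A picture is of the moment at which its call begins: read the wrist's pose just before it. get_calibration takes no time and is no camera call; for the wrist camera it gives the pose at the moment of the call.
- robot.finish_job(): hands the job in; it is judged then, once.
Trained networks look in the newest picture that a camera, given by its name, has taken for a name from the list of things; names that differ only in an ending like _2 or _b are one class to them, and where a whole thing is asked for, a point or a joint stands for the part that bears it (a point fixed in the world has none). Each returns a list of dicts, best first, with "p" (0 to 1); they miss things now and then, are a little off and sometimes report something else, mostly with a low value. They report only what shows in the picture. A call takes as long as a camera call. They do not tell look-alikes from the thing itself.
- models.cut_out(camera, query): "region" (480x640 bool, what is visible of it) and "extent" ([left, top, right, bottom] in pixels, round what is visible of it).
- models.landmark_of(camera, query): "uv" ([column, row] in pixels: a listed point, or the origin of a listed thing).
The state is a dict: "t": time; "joint_positions": joint angles; "dq": joint speeds; "tau": joint torques, N m; "tcp_pos": TCP position; "ee_rot": TCP orientation; "wrist_force": force on the tool from outside, world axes, zero at the start; "torque": the same for the moment, N m; "grip_width": opening from 0.0 (shut) to 1.0 (fully open); "gripper_force": force on a finger pad.
Only numpy, scipy, OpenCV 4.12 (cv2) and the standard library are available. Lean on these libraries where they do the work, as an engineer would, in place of code of your own. Each camera call takes 0.05 s, during which the arm holds its last target. There are 200 camera calls.

## Working session

There is one attempt and no reset: what is moved stays moved. The work goes in short steps, Python scripts to look and compute and a shell command to move; the robot and the scene stay as the last step left them, time stands still between calls to the robot, and variables do not carry over. Pictures are saved under pics/ and viewed, at most 12 in all, crops included, and the job is handed in when it is done.

```bash
ls; mkdir -p pics; cat > h.py <<'E'
import numpy as np,cv2
from cell import robot,imaging,models
def save(n,f,crop=None,s=1):
    im=imaging.grab_frame(n)[:,:,::-1]
    if crop: im=im[crop[1]:crop[3],crop[0]:crop[2]]
    cv2.imwrite('pics/'+f,cv2.resize(im,None,fx=s,fy=s,interpolation=cv2.INTER_CUBIC))
def ray(n,uv,c=None):
    c=c or imaging.get_calibration(n)
    K=np.array([[c['fx'],0,c['cx']],[0,c['fy'],c['cy']],[0,0,1.]])
    p=cv2.undistortPoints(np.array([[uv]],float),K,np.array(c['distortion'],float))[0,0]
    R=cv2.Rodrigues(np.array(c['rvec'],float))[0]
    return -R.T@np.array(c['tvec']).ravel(), R.T@np.array([p[0],p[1],1])
def at(n,uv,z,c=None):
    o,d=ray(n,uv,c); return o+d*(z-o[2])/d[2]
def proj(n,P):
    c=imaging.get_calibration(n)
    K=np.array([[c['fx'],0,c['cx']],[0,c['fy'],c['cy']],[0,0,1.]])
    return cv2.projectPoints(np.atleast_2d(np.array(P,float)),np.array(c['rvec'],float),np.array(c['tvec'],float),K,np.array(c['distortion'],float))[0][:,0]
E
python3 - <<'E'
from h import *
np.set_printoptions(precision=3,suppress=True)
save('scene','s1.png');
Z=dict(bar=.022,thin_bar=.019,short_bar=.022,left_bar=.022,right_bar=.022,rack=0,jig=0,saddle=.0425,handle=.27,lever=.078)
def run(n):
  for q in Z:
    for r in models.landmark_of(n,q)[:4]:
        print(n,q,round(r['p'],2),np.round(r['uv'],1),at(n,r['uv'],Z[q]))
run('scene')
save('side','d1.png'); run('side')
s=robot.read_state();print(s)
E
```

```text
pics
scene bar 0.66 [295.1 240.3] [ 0.513 -0.142  0.022]
scene thin_bar 0.75 [268.6 226.1] [ 0.501 -0.221  0.019]
scene short_bar 0.73 [290.5 240.6] [ 0.519 -0.152  0.022]
scene short_bar 0.49 [243.1 213.8] [ 0.496 -0.295  0.022]
scene left_bar 0.87 [453.3 296. ] [0.5   0.261 0.022]
scene left_bar 0.79 [424.  368.5] [0.696 0.256 0.022]
scene left_bar 0.72 [389.1 277. ] [0.514 0.105 0.022]
scene left_bar 0.63 [391.8 286.1] [0.534 0.119 0.022]
scene rack 0.58 [269.1 232.5] [ 0.507 -0.218  0.   ]
scene jig 0.7 [382.7 288.5] [0.538 0.1   0.   ]
scene saddle 0.72 [242.9 216.4] [ 0.515 -0.284  0.042]
scene saddle 0.61 [385.2 281.3] [0.54  0.102 0.042]
scene handle 0.88 [388.1 276.3] [0.65  0.125 0.27 ]
scene handle 0.57 [270.5 232.9] [ 0.654 -0.123  0.27 ]
scene lever 0.56 [379.8 322.9] [0.66  0.131 0.078]
side bar 0.7 [314.4 339.5] [ 0.515 -0.152  0.022]
side thin_bar 0.59 [324.1 373.9] [ 0.5   -0.219  0.019]
side short_bar 0.82 [347.  402.8] [ 0.508 -0.284  0.022]
side left_bar 0.82 [271.5 241.2] [0.543 0.112 0.022]
side left_bar 0.75 [304.6 187.2] [0.683 0.25  0.022]
side left_bar 0.71 
[... 177 characters left out ...]
08 -0.222  0.   ]
side jig 0.63 [277.6 252.8] [0.549 0.096 0.   ]
side saddle 0.91 [276.1 236.7] [0.549 0.1   0.042]
side handle 0.74 [314.9 119.6] [0.653 0.137 0.27 ]
side lever 0.74 [317.9 201.4] [0.657 0.128 0.078]
{'t': 1.1, 'joint_positions': array([ 1.077,  0.477,  0.022,  1.555, -0.012,  1.109, -0.083]), 'dq': array([-0.001,  0.001,  0.   ,  0.   , -0.001, -0.002, -0.001]), 'tau': array([ -0.   , -58.272,   1.533, -27.293,  -0.054,   0.01 ,   0.   ]), 'tcp_pos': array([ 0.254, -0.625,  0.405]), 'ee_rot': array([0.981, 0.192, 0.   , 0.   ]), 'wrist_force': array([-0.219, -0.32 , -1.021]), 'torque': array([ 0.04 ,  0.012, -0.001]), 'gripper_force': 0.0, 'grip_width': 0.9994636028515195}
```

View pics/s1.png

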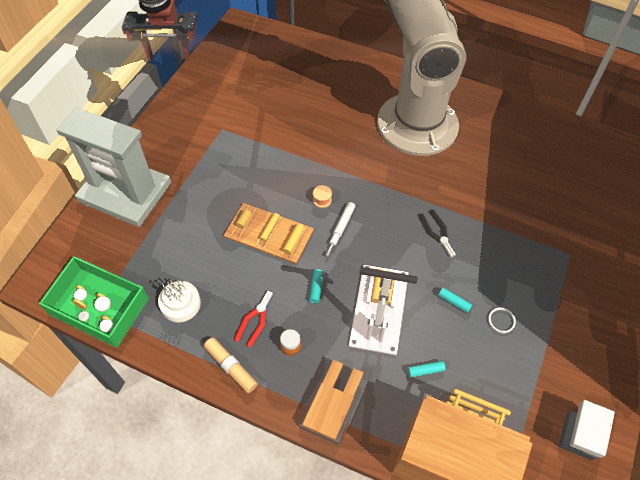

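View pics/d1.png

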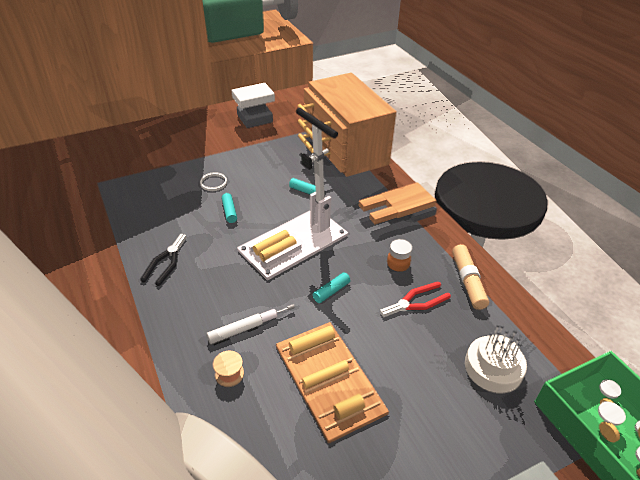

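Scene view: the rack is at (269,232), with the jig at (382,300), and turquoise look-alikes at (316,286), (455,299) and (427,368). The brass candidates are:
- (243,218): short and thick, so short_bar.
- (269,227): long and thin, so thin_bar.
- (294,238): long and thick, so my choice. It is at (312,339) in the side view.

Next I check this choice in a close crop and work out the rack and jig yaws.

```bash
python3 - <<'E'
from h import *
np.set_printoptions(precision=3,suppress=True)
print(proj('scene',[[.254,-.625,.405],[.254,-.625,.22],[.254,-.625,0]]),proj('side',[[.254,-.625,.405]]))
print('grey base',at('scene',(110,215),0),at('scene',(165,180),0))
save('side','d2.png',(250,300,410,450),4)
for q,z in (('bar',.022),('thin_bar',.019),('left_bar',.022),('right_bar',.022)):
  for r in models.cut_out('side',q)[:4]:
    v,u=np.nonzero(r['region']); 
    P=np.array([at('side',(a,b),z)[:2] for a,b in zip(u[::3],v[::3])])
    m=P.mean(0);w,V=np.linalg.eigh(np.cov((P-m).T)); d=V[:,1]*np.sign(V[0,1])
    print(q,round(r['p'],2),r['extent'],m,np.sqrt(w*12),np.degrees(np.arctan2(d[1],d[0])))
E
```

```text
[[153.101  -2.352]
 [167.808  57.618]
 [182.554 116.352]] [[264.827 753.472]]
grey base [ 0.629 -0.62   0.   ] [ 0.473 -0.548  0.   ]
bar 0.87 [287.3, 324.3, 331.2, 354.3] [ 0.51  -0.149] [0.029 0.084] 2.2930270511455237
thin_bar 0.8 [303.8, 361.3, 346.9, 387.7] [ 0.501 -0.219] [0.019 0.08 ] 1.1856039515485213
left_bar 0.82 [253.6, 230.4, 287.7, 253.8] [0.539 0.113] [0.023 0.085] 14.382741499131873
left_bar 0.65 [313.1, 272.9, 350.5, 303.7] [ 0.596 -0.056] [0.028 0.087] 19.08610612747283
left_bar 0.55 [222.1, 190.5, 234.6, 222.2] [0.498 0.252] [0.025 0.099] 77.77434456945763
left_bar 0.52 [287.0, 179.9, 313.9, 193.1] [0.679 0.257] [0.034 0.067] -62.181238878805054
right_bar 0.84 [259.9, 237.7, 297.9, 262.3] [0.544 0.088] [0.025 0.085] 15.66154397332723
right_bar 0.56 [299.3, 150.2, 328.7, 170.7] [0.741 0.345] [0.04 0.08] 31.438196189346538
```

View pics/d2.png

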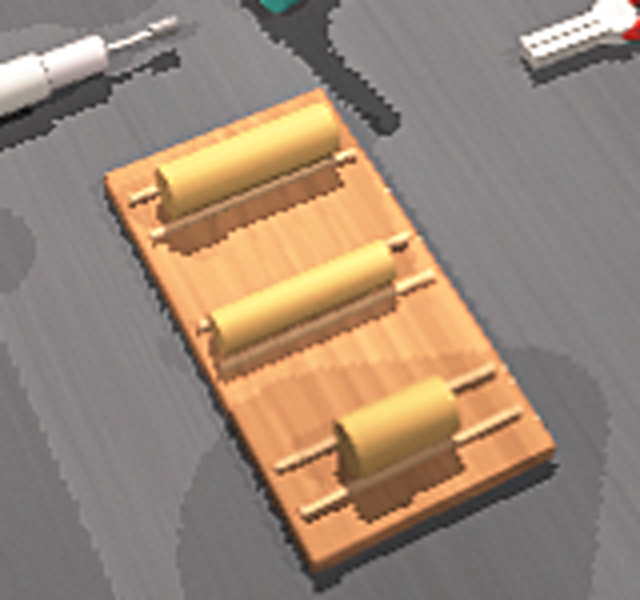

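The crop confirms it: the top bar at crop (250,155) is full length and thick, the middle one is thin, and the bottom one is short. Moving above it.

```bash
python3 -m handwheel '[0.0315,-0.0256,0,0,0,0, 0.0315,-0.0256,0,0,0,0, 0.0315,-0.0256,0,0,0,0, 0.0315,-0.0256,0,0,0,0, 0.0315,-0.0256,0,0,0,0, 0.0315,-0.0256,0,0,0,0, 0.0315,-0.0256,0,0,0,0, 0.0315,-0.0256,0,0,0,0, 0.0315,-0.0256,0,0,0,0, 0.0315,-0.0256,0,0,0,0]' -1 && python3 -m handwheel '[0.03,-0.026,0,0,0,0, 0.03,-0.026,0,0,0,0, 0.03,-0.026,0,0,0,0, 0,0,0,0,0,0.12, 0,0,0.02,0,0,0.12, 0,0,0.025,0,0,0.12, 0,0,0,0,0,0]'
cat > w.py <<'E'
from h import *
import sys
np.set_printoptions(precision=4,suppress=True)
def bars(n,qs):
  imaging.grab_frame(n)
  for q,z in qs:
   for r in models.cut_out(n,q)[:3]:
    m8=r['region'].astype(np.uint8); c=max(cv2.findContours(m8,0,1)[0],key=cv2.contourArea)
    rc=cv2.minAreaRect(c); b=cv2.boxPoints(rc)
    P=np.array([at(n,p,z)[:2] for p in b]); e=[P[1]-P[0],P[2]-P[1]]; e.sort(key=np.linalg.norm)
    d=e[1]*np.sign(e[1][0]); print(n,q,round(r['p'],2),r['extent'],'c',P.mean(0),'wl',[np.linalg.norm(x) for x in e],'yaw',np.degrees(np.arctan2(d[1],d[0])))
def tool():
  from scipy.spatial.transform import Rotation as R
  s=robot.read_state(); M=R.from_quat(s['ee_rot']).as_matrix()
  print('t',s['t'],'tcp',s['tcp_pos'],'x',M[:,0],'z',M[:,2],'yaw',np.degrees(np.arctan2(M[1,0],M[0,0])),'F',s['wrist_force'],'grip',s['grip_width'],s['gripper_force'],'j',s['joint_positions'])
E
python3 - <<'E'
from w import *
tool(); save('wrist','w1.png')
bars('wrist',(('bar',.024),('thin_bar',.021),('short_bar',.024)))
bars('side',(('bar',.022),))
E
```

```text
t: 2.18
tcp_pos: [0.4501, -0.2679, 0.405]
ee_rot: [0.981, 0.192, 0.0, 0.0]
wrist_force: [1.4, -0.1, -0.5]
grip_width: 1.002
gripper_force: 0.0
t: 2.77
tcp_pos: [0.5022, -0.163, 0.3561]
ee_rot: [1.0, 0.011, -0.003, -0.001]
wrist_force: [-0.5, -0.3, -0.8]
grip_width: 1.002
gripper_force: 0.0
t 2.7667 tcp [ 0.5022 -0.163   0.3561] x [ 0.9997  0.0222 -0.0061] z [-0.0062  0.0013 -1.    ] yaw 1.2744771694970698 F [-0.483  -0.3141 -0.7716] grip 1.0020651299492982 0.0 j [ 0.3371  0.3009 -0.1695  1.9442  0.0633  0.9078 -1.4128]
wrist bar 0.76 [297.9, 167.3, 322.9, 253.3] c [ 0.5126 -0.1526] wl [np.float64(0.02379375311351584), np.float64(0.08461520081346707)] yaw 1.6889358066180211
wrist thin_bar 0.77 [374.3, 180.0, 393.6, 267.2] c [ 0.5039 -0.2233] wl [np.float64(0.017853486644697582), np.float64(0.0833757075886773)] yaw 0.7644868356753065
wrist short_bar 0.92 [440.9, 190.5, 475.5, 247.0] c [ 0.5103 -0.2933] wl [np.float64(0.02619032019701363), np.float64(0.049444102095825254)] yaw -0.2472112293576824
wrist short_bar 0.7 [3.4, 0.9, 129.0, 235.2] c [0.5929 0.0964] wl [np.float64(0.10739347915862653), np.float64(0.2052516036915285)] yaw 13.304281762531618
side bar 0.92 [285.3, 327.0, 334.4, 353.0] c [ 0.511 -0.149] wl [np.float64(0.03037855881369764), np.float64(0.08582232072665148)] yaw 0.8026994511283411
side bar 0.2 [331.7, 391.7, 362.7, 421.7] c [ 0.5079 -0.29  ] wl [np.float64(0.027743940776944306), np.float64(0.05127851454291253)] yaw 2.80504995224238
```

View pics/w1.png

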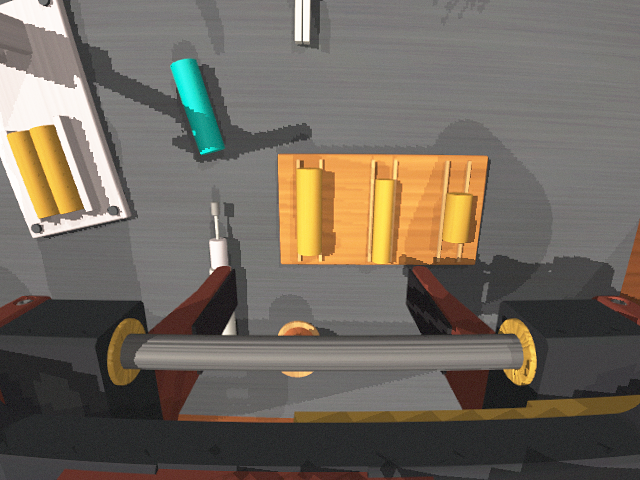

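The wrist view shows the bar at (310,211), thin_bar at (383,222), short_bar at (459,217), and the jig at upper left. I'll half-close the fingers to clear the neighbouring bar, then descend.

```bash
python3 -m handwheel '[0.0115,-0.010,0.02,0,0.006,0, 0,0,0.036,0,0,0, 0,0,0.036,0,0,0, 0,0,0.025,0,0,0, 0,0,0,0,0,0]' -0.15 10
python3 - <<'E'
from w import *
tool(); print(imaging.get_calibration('wrist'))
c=imaging.get_calibration('wrist');R=cv2.Rodrigues(np.array(c['rvec'],float))[0];print('cam',-R.T@np.array(c['tvec']))
bars('wrist',(('bar',.024),))
save('wrist','w2.png')
E
```

```text
t: 3.53
tcp_pos: [0.5136, -0.1529, 0.2388]
ee_rot: [1.0, 0.013, -0.001, -0.001]
wrist_force: [-0.7, -0.4, -0.5]
grip_width: 0.66
gripper_force: 0.0
t 3.5333 tcp [ 0.5136 -0.1529  0.2388] x [ 0.9996  0.0268 -0.0011] z [-0.0012  0.0018 -1.    ] yaw 1.5352642635287883 F [-0.6532 -0.4097 -0.4948] grip 0.6602002145085694 0.0 j [ 0.2997  0.4789 -0.1576  2.0107  0.1153  0.6618 -1.4757]
{'fx': 341.0985127340491, 'fy': 341.0985127340491, 'cx': 321.31589484962814, 'cy': 235.61846952195873, 'distortion': array([-0.0565,  0.    ,  0.    ,  0.    ,  0.    ]), 'rvec': array([-2.1071,  2.0518,  0.2734]), 'tvec': array([-0.1667,  0.5035,  0.3633])}
cam [ 0.585  -0.1516  0.2193]
wrist bar 0.82 [298.1, 203.3, 339.3, 334.6] c [ 0.5109 -0.1527] wl [np.float64(0.024203965144994684), np.float64(0.08850114747825802)] yaw 2.8009330501993426
```

View pics/w2.png

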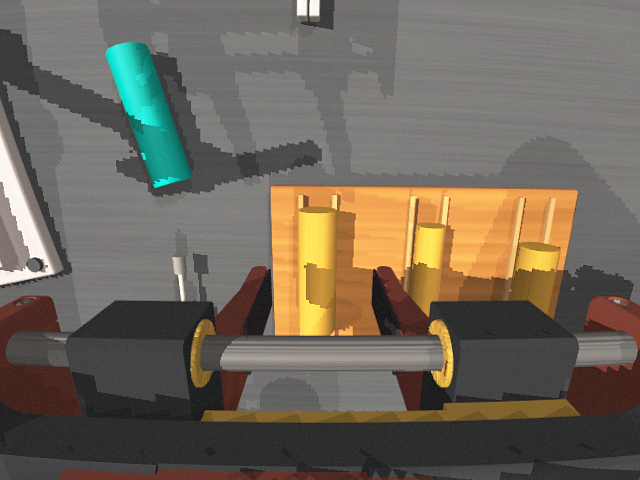

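Bar sits between the fingertips at (318,270). Descend and grip.

```bash
python3 -m handwheel '[-0.001,0,0.02,0,0,0, 0,0,0.01,0,0,0, 0,0,0.01,0,0,0, 0,0,0,0,0,0]' -0.15 && python3 -m handwheel '[0,0,0,0,0,0, 0,0,0,0,0,0, 0,0,0,0,0,0, 0,0,0,0,0,0, 0,0,0,0,0,0, 0,0,0,0,0,0]' 1 20
```

```text
t: 4.02
tcp_pos: [0.5144, -0.1533, 0.2021]
ee_rot: [1.0, 0.013, 0.003, -0.0]
wrist_force: [0.6, 0.4, 0.2]
grip_width: 0.576
gripper_force: 0.0
t: 4.52
tcp_pos: [0.515, -0.1522, 0.2033]
ee_rot: [1.0, 0.013, 0.003, -0.001]
wrist_force: [-1.5, 4.2, 5.1]
grip_width: 0.267
gripper_force: 20.0
```

```bash
python3 -m handwheel '[0,0,0,0,0,0, 0,0,0,0,0,0, 0,0,0,0,0,0, 0,0,0,0,0,0]' 0.2; python3 - <<'E'
from w import *
tool()
E
```

```text
t: 4.85
tcp_pos: [0.5145, -0.1538, 0.2026]
ee_rot: [1.0, 0.013, 0.003, 0.0]
wrist_force: [-0.3, 0.6, -1.0]
grip_width: 0.397
gripper_force: 0.0
t 4.85 tcp [ 0.5145 -0.1538  0.2026] x [0.9997 0.0252 0.0058] z [ 0.0058 -0.0003 -1.    ] yaw 1.442960060336165 F [-0.3123  0.6394 -0.9828] grip 0.397041591476628 0.0 j [ 0.2895  0.5387 -0.1447  2.0253  0.1342  0.5805 -1.4925]
```

```bash
python3 -m handwheel '[-0.002,0.0,0.004,0,-0.006,0, 0,0,0,0,0,0, 0,0,0,0,0,0]' 0.2; python3 - <<'E'
from w import *
tool()
E
```

```text
t: 5.1
tcp_pos: [0.5123, -0.1534, 0.1982]
ee_rot: [1.0, 0.013, -0.0, -0.0]
wrist_force: [0.1, 0.4, 0.2]
grip_width: 0.402
gripper_force: 0.0
t 5.1 tcp [ 0.5123 -0.1534  0.1982] x [ 0.9997  0.0256 -0.001 ] z [-0.001  0.    -1.   ] yaw 1.4652678253801317 F [0.1088 0.3952 0.1732] grip 0.40164159538786137 0.0 j [ 0.2881  0.5448 -0.1431  2.0294  0.1361  0.5772 -1.4941]
```

Height is right now. Grip and lift.

```bash
python3 -m handwheel '[0,0,0,0,0,0, 0,0,0,0,0,0, 0,0,0,0,0,0, 0,0,0,0,0,0, 0,0,0,0,0,0]' 1 30 && python3 -m handwheel '[0,0,-0.01,0,0,0, 0,0,-0.02,0,0,0, 0,0,-0.03,0,0,0, 0,0,-0.035,0,0,0, 0,0,-0.035,0,0,0, 0,0,-0.035,0,0,0, 0,0,0,0,0,0]'
python3 - <<'E'
from w import *
tool()
Z=(('left_bar',.024),('right_bar',.024))
bars('wrist',Z); bars('scene',Z)
for n in ('side','scene'):
  if n=='side': imaging.grab_frame('side')
  for q,z in (('saddle',.0425),('jig',0),('handle',.272),('lever',.078)):
    for r in models.landmark_of(n,q)[:1]: print(n,q,round(r['p'],2),r['uv'],at(n,r['uv'],z))
save('side','d3.png',(200,80,440,330),2.4)
E
```

```text
t: 5.52
tcp_pos: [0.5127, -0.1522, 0.1987]
ee_rot: [1.0, 0.013, -0.0, -0.001]
wrist_force: [0.1, 5.6, 3.0]
grip_width: 0.26
gripper_force: 30.0
t: 6.1
tcp_pos: [0.5143, -0.1546, 0.3709]
ee_rot: [1.0, 0.012, 0.006, 0.002]
wrist_force: [2.3, -0.0, -2.8]
grip_width: 0.267
gripper_force: 30.0
t 6.1 tcp [ 0.5143 -0.1546  0.3709] x [0.9996 0.0244 0.0112] z [ 0.0113 -0.0035 -0.9999] yaw 1.3959395107085573 F [ 2.2636 -0.0391 -2.7554] grip 0.26715671286967335 29.98559832572937 j [ 0.3234  0.2936 -0.1777  1.9155  0.0663  0.9262 -1.4325]
wrist left_bar 0.74 [186.7, 83.2, 238.0, 177.1] c [ 0.5973 -0.0534] wl [np.float64(0.023857822069139445), np.float64(0.07937329201924351)] yaw 17.328571317619858
wrist left_bar 0.69 [29.0, 147.7, 79.3, 234.1] c [0.5374 0.1075] wl [np.float64(0.02508992708767731), np.float64(0.08134486011040976)] yaw 13.17550320272609
wrist left_bar 0.37 [3.8, 15.9, 145.4, 251.4] c [0.5863 0.0938] wl [np.float64(0.10624406321517176), np.float64(0.20521618716677226)] yaw 12.761196133182745
wrist right_bar 0.8 [50.4, 143.4, 99.7, 228.4] c [0.5409 0.0825] wl [np.float64(0.028044206
[... 392 characters left out ...]
ne left_bar 0.53 [438.3, 287.2, 471.4, 314.5] c [0.5104 0.2668] wl [np.float64(0.02958307214503986), np.float64(0.08194181980238756)] yaw 77.28335541516095
scene right_bar 0.67 [372.7, 277.5, 380.2, 299.7] c [0.5596 0.0868] wl [np.float64(0.01713530653141468), np.float64(0.06276266277371892)] yaw 11.500977086422532
side saddle 0.69 [272.6, 235.3] [0.544  0.1074 0.0425]
side jig 0.89 [276.6, 251.0] [0.5488 0.102  0.    ]
side handle 0.62 [310.1, 276.6] [ 0.4719 -0.2223  0.272 ]
scene saddle 0.92 [383.6, 282.0] [0.543  0.0995 0.0425]
scene jig 0.7 [382.3, 288.8] [0.5387 0.0991 0.    ]
scene handle 0.57 [387.2, 274.8] [0.6487 0.1223 0.272 ]
scene lever 0.75 [382.5, 322.6] [0.6564 0.1365 0.078 ]
```

View pics/d3.png

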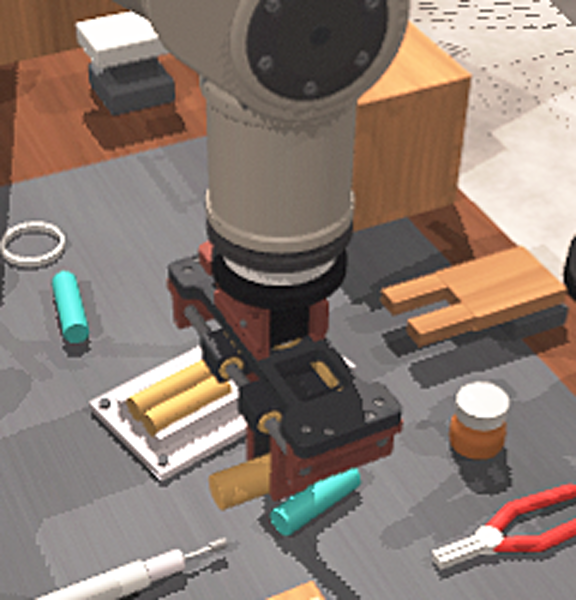

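Bar is held at crop (240,480). Now a half turn in place, so that the wrist camera faces away from the raised lever.

```bash
python3 -m handwheel '[0,0,0,0,0,0.12, 0,0,0,0,0,0.12, 0,0,0,0,0,0.12, 0,0,0,0,0,0.12, 0,0,0,0,0,0.12, 0,0,0,0,0,0.12, 0,0,0,0,0,0.12, 0,0,0,0,0,0.12, 0,0,0,0,0,0.12, 0,0,0,0,0,0.12]' && python3 - <<'E'
from w import *
tool()
E
```

```text
t: 7.73
tcp_pos: [0.5127, -0.1532, 0.3637]
ee_rot: [0.831, -0.556, 0.0, -0.0]
wrist_force: [0.2, -0.3, -3.3]
grip_width: 0.266
gripper_force: 30.0
t 7.7333 tcp [ 0.5127 -0.1532  0.3637] x [ 0.3809 -0.9246  0.0001] z [ 0.0002 -0.     -1.    ] yaw -67.60803510063248 F [ 0.1749 -0.2944 -3.2602] grip 0.26633177417859083 29.980283081531525 j [ 0.1435  0.2934  0.0365  1.9349 -0.0134  0.9134 -2.5641]
```

The other direction is the one with joint range (j7), so turn back that way.

```bash
python3 -m handwheel '[0,0,0,0,0,-0.12, 0,0,0,0,0,-0.12, 0,0,0,0,0,-0.12, 0,0,0,0,0,-0.12, 0,0,0,0,0,-0.12, 0,0,0,0,0,-0.12, 0,0,0,0,0,-0.12, 0,0,0,0,0,-0.12, 0,0,0,0,0,-0.12, 0,0,0,0,0,-0.12]' && python3 -m handwheel '[0,0,0,0,0,-0.12, 0,0,0,0,0,-0.12, 0,0,0,0,0,-0.12, 0,0,0,0,0,-0.12, 0,0,0,0,0,-0.12, 0,0,0,0,0,-0.12, 0,0,0,0,0,-0.12, 0,0,0,0,0,-0.12, 0,0,0,0,0,-0.12, 0,0,0,0,0,-0.12]' && python3 -m handwheel '[0,0,0,0,0,-0.12, 0,0,0,0,0,-0.12, 0,0,0,0,0,-0.12, 0,0,0,0,0,-0.12, 0,0,0,0,0,-0.12, 0,0,0,0,0,-0.12, 0,0,0,0,0,-0.12, 0,0,0,0,0,-0.12, 0,0,0,0,0,-0.12, 0,0,0,0,0,-0.12]' && python3 -m handwheel '[0,0,0,0,0,-0.12, 0,0,0,0,0,-0.12, 0,0,0,0,0,-0.12, 0,0,0,0,0,-0.12, 0,0,0,0,0,-0.12, 0,0,0,0,0,-0.12, 0,0,0,0,0,-0.12, 0,0,0,0,0,-0.12, 0,0,0,0,0,0]' && python3 - <<'E'
from w import *
tool()
E
```

```text
t: 8.57
tcp_pos: [0.5127, -0.1533, 0.3637]
ee_rot: [1.0, 0.016, 0.0, 0.0]
wrist_force: [0.6, 0.5, -3.1]
grip_width: 0.264
gripper_force: 30.0
t: 9.4
tcp_pos: [0.5126, -0.1534, 0.3637]
ee_rot: [0.816, 0.578, 0.0, 0.0]
wrist_force: [0.4, -0.2, -3.0]
grip_width: 0.266
gripper_force: 30.0
t: 10.23
tcp_pos: [0.5126, -0.1535, 0.3637]
ee_rot: [0.348, 0.938, -0.0, 0.0]
wrist_force: [0.3, 0.5, -3.6]
grip_width: 0.267
gripper_force: 30.0
t: 10.98
tcp_pos: [0.5126, -0.1537, 0.3636]
ee_rot: [-0.124, 0.992, 0.0, -0.0]
wrist_force: [-0.4, -0.1, -3.2]
grip_width: 0.267
gripper_force: 30.0
t 10.9833 tcp [ 0.5126 -0.1537  0.3636] x [-0.9695 -0.2453  0.0001] z [-0.0001  0.0001 -1.    ] yaw -165.80295385592433 F [-0.367  -0.0527 -3.2428] grip 0.26736672468220596 29.98305469751358 j [ 0.8387  0.4112 -0.8279  1.89    0.3585  0.9952  1.6716]
```

```bash
python3 -m handwheel '[-0.0085,0.034,0,0,0,0, -0.0085,0.034,0,0,0,0, -0.0085,0.034,0,0,0,0, -0.0085,0.034,0,0,0,0, -0.0085,0.034,0,0,0,0, -0.0085,0.034,0,0,0,0, -0.0085,0.034,0,0,0,0, 0,0,0.02,0,0,0, 0,0,0.02,0,0,0, 0,0,0,0,0,0]'
python3 - <<'E'
from w import *
tool()
save('wrist','w3.png')
for q,z in (('left_bar',.024),('right_bar',.024)): bars('wrist',((q,z),))
for n in ('wrist','scene','side'):
  if n!='wrist': imaging.grab_frame(n)
  for q,z in (('saddle',.0425),('jig',0),('handle',.272),('bar',.147)):
    for r in models.landmark_of(n,q)[:2]: print(n,q,round(r['p'],2),r['uv'],at(n,r['uv'],z))
E
```

```text
t: 11.82
tcp_pos: [0.5116, 0.0919, 0.3208]
ee_rot: [-0.121, 0.993, -0.0, -0.003]
wrist_force: [-1.6, -0.1, -3.3]
grip_width: 0.266
gripper_force: 30.0
t 11.8167 tcp [0.5116 0.0919 0.3208] x [-0.9708 -0.2396  0.0051] z [-0.005  -0.0013 -1.    ] yaw -166.13430380898663 F [-1.617  -0.0958 -3.3123] grip 0.2655979694157934 29.984537065029144 j [ 0.3855  0.4589 -0.8528  1.9594  0.4315  0.9202  1.1262]
wrist left_bar 0.68 [129.2, 240.0, 169.3, 322.7] c [ 0.5969 -0.0461] wl [np.float64(0.02695133187819462), np.float64(0.077130672816057)] yaw 17.387685979851998
wrist left_bar 0.58 [465.2, 233.3, 553.1, 292.0] c [0.5023 0.261 ] wl [np.float64(0.0233049413745583), np.float64(0.09183835549095418)] yaw 79.64744950877305
wrist left_bar 0.44 [347.3, 223.9, 349.6, 229.6] c [0.5062 0.1123] wl [np.float64(0.0), np.float64(0.002613453821317988)] yaw 14.978153155572741
wrist right_bar 0.69 [291.8, 217.1, 297.1, 264.7] c [0.5308 0.0713] wl [np.float64(0.0025270962248456585), np.float64(0.04469847382565652)] yaw 12.74021086929174
wrist bar 0.89 [321.0, 294.4] [0.5164 0.0915 0.147 ]
scene saddle 0.6 [384.2, 281.2] [0.5405 0.1    0.0425]
scene saddle 0.16 [377.5, 323.9] [0.6477 0.125  0.0425]
scene jig 0.97 [384.7, 287.7] [0.5336 0.1033 0.    ]
scene handle 0.83 [388.9, 276.3] [0.6504 0.1264 0.272 ]
scene bar 0.84 [390.9, 250.7] [0.5199 0.0965 0.147 ]
side saddle 0.89 [275.1, 237.7] [0.5458 0.0985 0.0425]
side saddle 0.35 [314.8, 122.2] [0.8156 0.4694 0.0425]
side jig 0.76 [276.2, 250.5] [0.5486 0.1037 0.    ]
side jig 0.39 [323.9, 373.6] [ 0.5059 -0.2078  0.    ]
side handle 0.77 [316.8, 120.0] [0.6537 0.1309 0.272 ]
side bar 0.54 [257.9, 200.8] [0.5166 0.1024 0.147 ]
side bar 0.22 [346.0, 403.5] [ 0.4669 -0.3448  0.147 ]
```

View pics/w3.png

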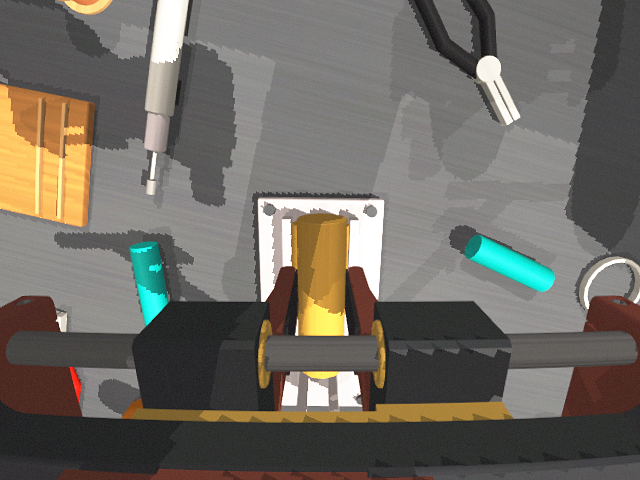

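Wrist view: the held bar runs from (321,215) to (322,378), the jig base corners are at (258,199) and (384,200), and the cradle lies under the bar. I'll refine the jig pose from the base corners, and the bar's offset along its axis from its ends.

```bash
python3 - <<'E'
from w import *
from scipy.optimize import least_squares
im=cv2.imread('pics/w3.png'); g=cv2.cvtColor(im,cv2.COLOR_BGR2GRAY)
# base outline: white pixels
a=at('wrist',(258,199),.01);b=at('wrist',(384,200),.01);print('corners',a,b,np.linalg.norm(a-b))
d=(b-a)/np.linalg.norm(b-a); x=np.array([d[1],-d[0]]); print('yaw',np.degrees(np.arctan2(x[1],x[0])),'jig0',(a+b)[:2]/2+.06*x)
th=np.radians(14); u=np.array([np.cos(th),np.sin(th),0]);n=np.array([-np.sin(th),np.cos(th),0])
tip=np.array([.5107,.0917,.1435])
for s in(-.04,-.035,.04,.045):
  print(s,proj('wrist',[tip+s*u+[0,0,.012],tip+s*u,tip+s*u-[0,0,.012],tip+s*u+.012*n]).round(0).tolist())
m=models.cut_out('wrist','bar')
imaging.grab_frame('wrist'); print([ (r['p'],r['extent']) for r in models.cut_out('wrist','bar')[:2]])
# jig edges with white mask
w=(im.min(2)>150)&(np.ptp(im,axis=2)<40)
for r in range(205,265,10):
  c=np.nonzero(w[r,230:410])[0]+230; P=[at('wrist',(c.min(),r),.01),at('wrist',(c.max(),r),.01)]; print(r,c.min(),c.max(),P[0][:2],P[1][:2])
E
```

```text
corners [0.5028 0.0318 0.01  ] [0.4772 0.1384 0.01  ] 0.10963860681166
yaw 13.519194563085588 jig0 [0.5483 0.0991]
-0.04 [[324.0, 209.0], [324.0, 205.0], [323.0, 201.0], [349.0, 205.0]]
-0.035 [[324.0, 220.0], [324.0, 215.0], [323.0, 210.0], [349.0, 215.0]]
0.04 [[323.0, 365.0], [323.0, 352.0], [323.0, 339.0], [346.0, 351.0]]
0.045 [[323.0, 374.0], [323.0, 359.0], [323.0, 347.0], [345.0, 359.0]]
[(0.65, [297.5, 212.5, 348.1, 378.7])]
205 258 383 [0.508  0.0329] [0.4816 0.1388]
215 258 383 [0.5167 0.0346] [0.4902 0.1414]
225 258 382 [0.5256 0.0364] [0.499  0.1431]
235 259 397 [0.5344 0.039 ] [0.5046 0.1588]
245 259 381 [0.5435 0.0409] [0.517  0.1475]
255 259 380 [0.5528 0.0427] [0.5263 0.1493]
```

```bash
python3 -m handwheel '[-0.0335,-0.0016,0,0,-0.005,0.01, 0,0,0.03,0,0,0, 0,0,0.03,0,0,0, 0,0,0.02,0,0,0, 0,0,0.008,0,0,0, 0,0,0,0,0,0, 0,0,0,0,0,0]'
python3 - <<'E'
from w import *
tool()
save('wrist','w4.png'); a=cv2.imread('pics/w4.png')[180:420,200:440]
save('side','d4.png',(220,190,340,310),5); 
save('scene','s4.png',(330,240,450,360),5)
x=[cv2.resize(i,(400,400)) for i in (a,cv2.imread('pics/d4.png'))]
cv2.imwrite('pics/m4.png',np.hstack(x))
E
```

```text
t: 13.5
tcp_pos: [0.5464, 0.099, 0.2361]
ee_rot: [-0.117, 0.993, 0.0, 0.003]
wrist_force: [0.3, -0.1, -3.4]
grip_width: 0.269
gripper_force: 30.0
t 13.5 tcp [0.5464 0.099  0.2361] x [-0.9727 -0.2322 -0.0053] z [ 0.0051  0.0016 -1.    ] yaw -166.57253587802222 F [ 0.2555 -0.0514 -3.4439] grip 0.269143650546342 29.98466670513153 j [ 0.2797  0.6189 -0.746   1.9385  0.5789  0.8041  1.0162]
```

View pics/m4.png

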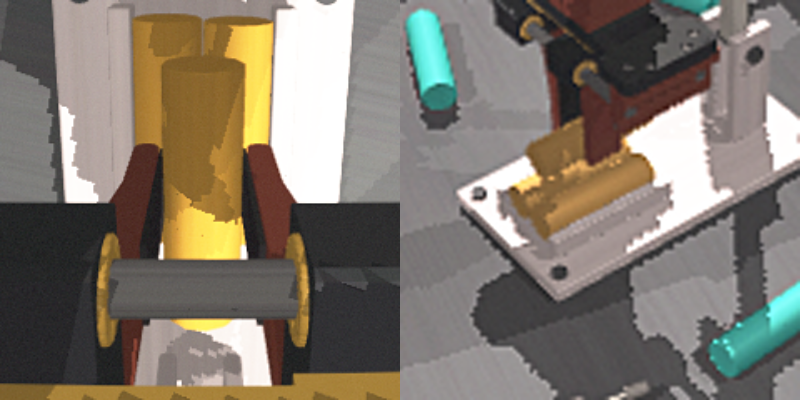

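Held bar rim at crop (203,58). The lower bars' rims are at (168,14) and (238,17), with the seam at (204,60), so it is laterally aligned. Next, the end offset.

```bash
python3 - <<'E'
from w import *
f=lambda c,r:(200+c/1.6667,180+r/1.6667)
th=np.radians(13.3);u=np.array([np.cos(th),np.sin(th)]);n=np.array([-u[1],u[0]]);t=np.array([.5464,.099])
for nm,p,z in(('L',(168,14.5),.034),('R',(238,17),.034),('seam20',(204,22),.022),('held',(203,58),.0715),('heldseam',(203.5,100),.0715),('seam50',(204,50),.022)):
  d=at('wrist',f(*p),z)[:2]-t; print(nm,d@u,d@n)
E
```

```text
L -0.044912135021290094 -0.012135619582321152
R -0.04414296197700916 0.01044697159463432
seam20 -0.04075212713451042 -0.000489409752295521
held -0.03850235419518333 -0.0008659514854919299
heldseam -0.027074547228583597 -0.0007099088291256581
seam50 -0.030939610535126373 -0.0004656652137704897
```

```bash
python3 -m handwheel '[0.005,0,0.005,0,0.005,0, 0,0,0.005,0,0,0, 0,0,0.002,0,0,0, 0,0,0,0,0,0, 0,0,0,0,0,0]'
python3 - <<'E'
from w import *
tool()
E
```

```text
t: 14.07
tcp_pos: [0.5413, 0.0975, 0.2235]
ee_rot: [-0.117, 0.993, 0.0, -0.0]
wrist_force: [0.2, 0.2, -3.0]
grip_width: 0.266
gripper_force: 30.0
t 14.0667 tcp [0.5413 0.0975 0.2235] x [-0.9727 -0.2321  0.0002] z [-0.0002 -0.     -1.    ] yaw -166.58037784311315 F [ 0.1776  0.2017 -2.9937] grip 0.2657153950574646 29.984597861766815 j [ 0.2721  0.6312 -0.7337  1.9548  0.5944  0.7832  1.0011]
```

```bash
python3 -m handwheel '[0,0,0.002,0,0,0, 0,0,0.0015,0,0,0, 0,0,0,0,0,0, 0,0,0,0,0,0]'; python3 - <<'E'
from w import *
save('wrist','w5.png'); a=cv2.imread('pics/w5.png')[180:420,200:440]
save('scene','s5.png',(330,240,430,340),6)
x=[cv2.resize(i,(400,400)) for i in (a,cv2.imread('pics/s5.png'))]
cv2.imwrite('pics/m5.png',np.hstack(x)); tool()
E
```

```text
t: 14.4
tcp_pos: [0.5413, 0.0975, 0.22]
ee_rot: [-0.117, 0.993, 0.0, -0.0]
wrist_force: [-0.5, -0.4, -2.9]
grip_width: 0.266
gripper_force: 30.0
t 14.5 tcp [0.5414 0.0975 0.2201] x [-0.9727 -0.2321 -0.    ] z [ 0.      0.0001 -1.    ] yaw -166.581831714457 F [ 0.1488  0.5023 -2.6098] grip 0.26494000974040033 29.984590709209442 j [ 0.2689  0.636  -0.7298  1.9561  0.5997  0.7775  0.9968]
```

View pics/m5.png

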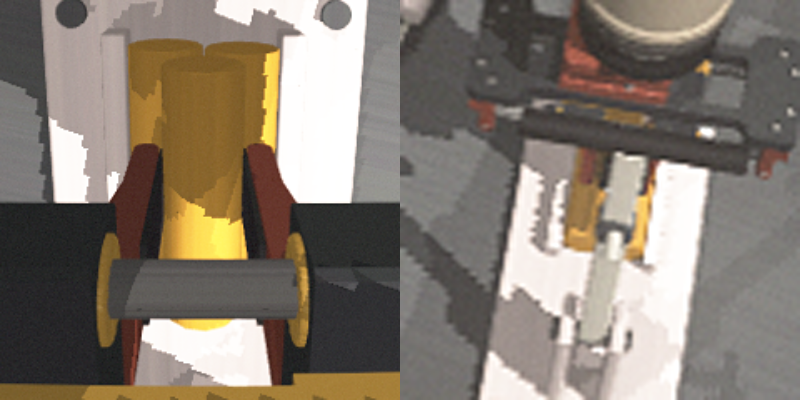

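Rims are now at crop rows 40 and 43 (lower bars) and 58 (held bar), still centred at column 203. I'll work out the remaining end offset.

```bash
python3 - <<'E'
from w import *
f=lambda c,r:(200+c/1.6667,180+r/1.6667)
th=np.radians(13.4);u=np.array([np.cos(th),np.sin(th)]);n=np.array([-u[1],u[0]]);t=np.array([.5413,.0975])
for nm,p,z in(('L',(165,40),.034),('R',(242,43),.034),('held',(203,58),.0555),('seam',(204,50),.022)):
  d=at('wrist',f(*p),z)[:2]-t; print(nm,d@u,d@n)
E
python3 -m handwheel '[0,0,0.001,0,0,0, 0,0,0.001,0,0,0, 0,0,0,0,0,0]'
```

```text
L -0.04135158666782979 -0.01185545978527703
R -0.04045456245602159 0.010974884157613019
held -0.04026687791991203 -0.0006150699744760637
seam -0.03608745095542854 -0.0002644564534477407
t: 14.75
tcp_pos: [0.5414, 0.0978, 0.2193]
ee_rot: [-0.117, 0.993, -0.0, 0.0]
wrist_force: [-4.0, -1.9, 9.2]
grip_width: 0.268
gripper_force: 30.0
```

Ends are flush within about 1 mm and contact is felt. Release and rise.

```bash
python3 -m handwheel '[0,0,-0.0005,0,0,0, 0,0,0,0,0,0, 0,0,0,0,0,0, 0,0,0,0,0,0, 0,0,0,0,0,0, 0,0,0,0,0,0]' -0.2 && python3 -m handwheel '[0,0,-0.004,0,0,0, 0,0,-0.01,0,0,0, 0,0,-0.025,0,0,0, 0,0,-0.04,0,0,0, 0,0,0,0,0,0]'
python3 - <<'E'
from w import *
tool()
save('wrist','w6.png'); a=cv2.imread('pics/w6.png')[180:420,200:440]
save('side','d6.png',(220,190,340,310),5); 
x=[cv2.resize(i,(400,400)) for i in (a,cv2.imread('pics/d6.png'))]
cv2.imwrite('pics/m6.png',np.hstack(x))
E
```

```text
t: 15.25
tcp_pos: [0.5414, 0.0975, 0.2186]
ee_rot: [-0.117, 0.993, 0.0, -0.0]
wrist_force: [-0.5, -0.2, 0.1]
grip_width: 0.598
gripper_force: 0.0
t: 15.67
tcp_pos: [0.5433, 0.0992, 0.3044]
ee_rot: [-0.117, 0.993, 0.001, 0.005]
wrist_force: [1.5, 1.3, 1.5]
grip_width: 0.6
gripper_force: 0.0
t 15.6667 tcp [0.5433 0.0992 0.3044] x [-0.9725 -0.2326 -0.0095] z [ 0.0092  0.0023 -1.    ] yaw -166.55000653892418 F [1.5183 1.3442 1.4746] grip 0.600162277992689 0.0 j [ 0.3402  0.5242 -0.8189  1.9046  0.4832  0.9105  1.0913]
```

View pics/m6.png

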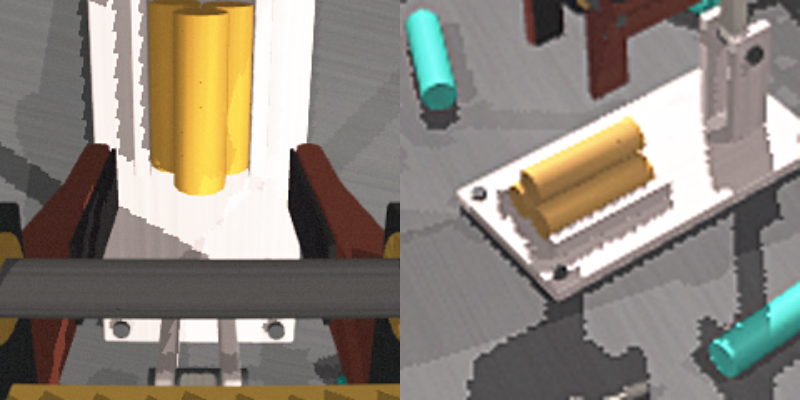

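Top bar sits squarely on the two (crop (200,100)), ends flush. Now the lever: rise, turn a quarter, and grip the handle's +y arm from above with the fingers closing along the jig's x.

```bash
python3 -m handwheel '[0,0,-0.035,0,0.009,0, 0,0,-0.04,0,0,0, 0,0,-0.04,0,0,0, 0,0,-0.04,0,0,0, 0,0,-0.04,0,0,0, 0,0,0,0,0,0.121, 0,0,0,0,0,0.121, 0,0,0,0,0,0.121, 0,0,0,0,0,0.121, 0,0,0,0,0,0.121]' && python3 -m handwheel '[0,0,0,0,0,0.121, 0,0,0,0,0,0.121, 0,0,0,0,0,0.121, 0,0,0,0,0,0.121, 0,0,0,0,0,0.121, 0,0,0,0,0,0.121, 0,0,0,0,0,0.121, 0,0,0,0,0,0.121, 0,0,0,0,0,0]'
python3 - <<'E'
from w import *
tool()
imaging.grab_frame('wrist')
for n in ('wrist','scene','side'):
  if n!='wrist': imaging.grab_frame(n)
  for r in models.landmark_of(n,'handle')[:2]: print(n,round(r['p'],2),r['uv'],at(n,r['uv'],.2725))
E
```

```text
t: 16.6
tcp_pos: [0.5425, 0.0976, 0.4917]
ee_rot: [0.187, 0.982, -0.002, -0.005]
wrist_force: [0.0, 0.4, 0.8]
grip_width: 0.604
gripper_force: 0.0
t: 17.35
tcp_pos: [0.5425, 0.0977, 0.4917]
ee_rot: [0.622, 0.783, -0.004, -0.003]
wrist_force: [-0.0, -0.1, -0.2]
grip_width: 0.598
gripper_force: 0.0
t 17.35 tcp [0.5425 0.0977 0.4917] x [-0.2258  0.9742 -0.0003] z [-0.0105 -0.0027 -0.9999] yaw 103.04831665523821 F [-0.0047 -0.0818 -0.2412] grip 0.5978312834131553 0.0 j [ 0.2447  0.2658 -0.6485  1.7062  0.1672  1.237  -0.2159]
wrist 0.66 [327.4, 202.4] [0.5359 0.1337 0.2725]
wrist 0.28 [261.5, 380.3] [0.521  0.0018 0.2725]
scene 0.7 [386.2, 276.3] [0.6528 0.1217 0.2725]
side 0.66 [317.2, 122.6] [0.65   0.1216 0.2725]
```

```bash
python3 -m handwheel '[0.0107,0.0369,0,-0.0108,0,0, 0.0107,0.0369,0,0,0,0, 0.0107,0.0369,0,0,0,0, 0,0,0.01,0,0,0, 0,0,0,0,0,0]' -0.2
python3 - <<'E'
from w import *
tool(); save('wrist','w7.png')
E
```

```text
t: 18.07
tcp_pos: [0.6439, 0.1553, 0.4795]
ee_rot: [0.62, 0.785, -0.0, -0.001]
wrist_force: [-0.3, -0.2, -0.5]
grip_width: 0.6
gripper_force: 0.0
t 18.0667 tcp [0.6439 0.1553 0.4795] x [-0.2322  0.9727  0.0014] z [-0.0023  0.0009 -1.    ] yaw 103.42624991369182 F [-0.261  -0.2407 -0.485 ] grip 0.6001601428238926 0.0 j [ 0.0997  0.4724 -0.6247  1.4628  0.2781  1.2978 -0.314 ]
```

View pics/w7.png

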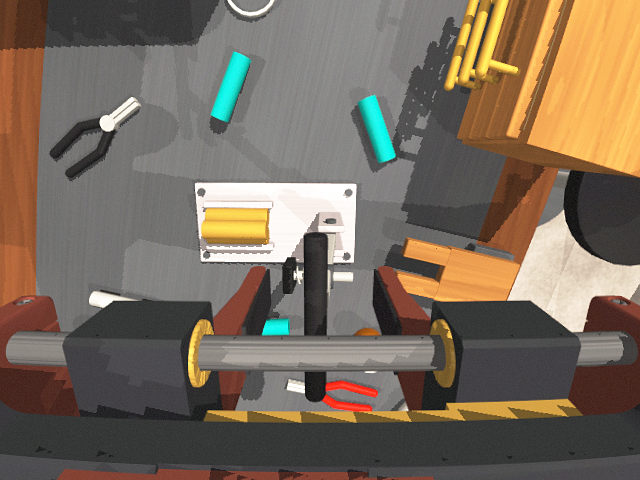

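Handle runs along column 316 from (316,233) to (316,400), with the lever and pad at row 276, between the fingertips at (262,268) and (385,268). I'll check the offset along the handle.

```bash
python3 - <<'E'
from w import *
t=np.array([.6439,.1553,.4795]);x=np.array([-.2322,.9727,0]);y=np.array([.9727,.2322,0])
for p in((316,236),(316,398)):
  d=at('wrist',p,.2725)-t; print(d@x,d@y)
c=at('wrist',(316,300),.2725)-t; print(c@y)
print(proj('wrist',[t-[0,0,.182],t-[0,0,.207]]))
E
```

```text
0.01849632628827492 -0.0037492861002823502
-0.09329164245781812 -0.004377590885061198
-0.003964221364175706
[[322.5916 283.1515]
 [322.5529 266.4234]]
```

```bash
python3 -m handwheel '[-0.004,-0.004,0.01,0,0,0, 0,0,0.02,0,0,0, 0,0,0.0125,0,0,0, 0,0,0,0,0,0]' -0.2 && python3 -m handwheel '[0,0,0,0,0,0, 0,0,0,0,0,0, 0,0,0,0,0,0, 0,0,0,0,0,0, 0,0,0,0,0,0, 0,0,0,0,0,0, 0,0,0,0,0,0]' 1 25
python3 - <<'E'
from w import *
tool()
# arc rows: displacement of handle in (tool y = jig +x, tool z = down)
L=.195
a=np.linspace(1.5,0,13); X=.12-L*np.cos(a);Z=.078+L*np.sin(a)
print(np.c_[a[1:],np.diff(X),-np.diff(Z)])
E
```

```text
t: 18.45
tcp_pos: [0.6388, 0.148, 0.4371]
ee_rot: [0.621, 0.784, -0.002, -0.0]
wrist_force: [-0.5, -1.0, -0.4]
grip_width: 0.599
gripper_force: 0.0
t: 19.03
tcp_pos: [0.6403, 0.1498, 0.4403]
ee_rot: [0.621, 0.784, 0.001, 0.001]
wrist_force: [1.5, 0.3, 1.7]
grip_width: 0.15
gripper_force: 25.0
t 19.0333 tcp [0.6403 0.1498 0.4403] x [-0.2298  0.9732  0.0001] z [ 0.0025  0.0006 -1.    ] yaw 103.28603266429026 F [1.5196 0.3138 1.7344] grip 0.15043937080064318 24.999392330646515 j [ 0.1072  0.4897 -0.6183  1.5271  0.2955  1.2168 -0.3259]
[[ 1.375  -0.0241  0.0032]
 [ 1.25   -0.0236  0.0062]
 [ 1.125  -0.0226  0.0091]
 [ 1.     -0.0213  0.0119]
 [ 0.875  -0.0196  0.0144]
 [ 0.75   -0.0177  0.0168]
 [ 0.625  -0.0155  0.0188]
 [ 0.5    -0.013   0.0206]
 [ 0.375  -0.0103  0.0221]
 [ 0.25   -0.0075  0.0232]
 [ 0.125  -0.0045  0.0239]
 [ 0.     -0.0015  0.0243]]
```

Handle gripped (13 mm). Pull along the arc, first part.

```bash
python3 -m handwheel '[0,-0.012,0.0014,0,0,0, 0,-0.012,0.0018,0,0,0, 0,-0.0119,0.003,0,0,0, 0,-0.0117,0.0032,0,0,0, 0,-0.0114,0.0044,0,0,0, 0,-0.0112,0.0047,0,0,0, 0,-0.0108,0.0058,0,0,0, 0,-0.0105,0.0061,0,0,0, 0,-0.0099,0.0071,0,0,0, 0,-0.0097,0.0073,0,0,0]' && python3 - <<'E'
from w import *
tool(); imaging.grab_frame('side')
for n in('side',):
  for r in models.landmark_of(n,'handle')[:2]: print(n,round(r['p'],2),r['uv'])
E
```

```text
t: 19.87
tcp_pos: [0.5323, 0.1252, 0.3957]
ee_rot: [0.62, 0.784, 0.003, 0.001]
wrist_force: [2.6, 2.3, 1.3]
grip_width: 0.151
gripper_force: 25.0
t 19.8667 tcp [0.5323 0.1252 0.3957] x [-0.2306  0.9731  0.0014] z [ 0.0056  0.0028 -1.    ] yaw 103.32958967249338 F [2.589  2.2821 1.26  ] grip 0.15138302890332772 24.998790621757507 j [ 0.1892  0.346  -0.6569  1.8408  0.2439  1.0297 -0.3319]
side 0.66 [267.6, 160.8]
```

```bash
python3 -m handwheel '[0,-0.0091,0.0082,0,0,0, 0,-0.0086,0.0086,0,0,0, 0,-0.0081,0.0092,0,0,0, 0,-0.0074,0.0096,0,0,0, 0,-0.0068,0.0101,0,0,0, 0,-0.0062,0.0105,0,0,0, 0,-0.0055,0.0109,0,0,0, 0,-0.0048,0.0112,0,0,0, 0,-0.0042,0.0115,0,0,0, 0,-0.0033,0.0117,0,0,0]' && python3 - <<'E'
from w import *
tool()
E
```

```text
t: 20.8
tcp_pos: [0.4706, 0.1108, 0.2938]
ee_rot: [0.62, 0.784, 0.002, 0.001]
wrist_force: [-1.2, 3.7, 3.5]
grip_width: 0.156
gripper_force: 25.0
t 20.8 tcp [0.4706 0.1108 0.2938] x [-0.2307  0.973   0.0013] z [ 0.0035  0.0022 -1.    ] yaw 103.33885001787608 F [-1.2241  3.7244  3.5447] grip 0.15618713417949226 25.00192254781723 j [ 0.1706  0.3814 -0.6324  2.0733  0.3183  0.7771 -0.4237]
```

```bash
python3 -m handwheel '[0,-0.0013,0.006,0,0,0, 0,-0.0012,0.006,0,0,0, 0,-0.001,0.006,0,0,0, 0,-0.0008,0.006,0,0,0, 0,-0.0007,0.006,0,0,0, 0,-0.0005,0.006,0,0,0, 0,-0.0003,0.006,0,0,0, 0,-0.0002,0.006,0,0,0, 0,0,0,0,0,0, 0,0,0,0,0,0]' - 40 && python3 - <<'E'
from w import *
tool(); 
save('side','d8.png',(200,170,340,290),5.7); imaging.grab_frame('scene')
for n in('side','scene'):
  for r in models.landmark_of(n,'handle')[:2]: print(n,round(r['p'],2),r['uv'],at(n,r['uv'],.078))
E
```

```text
t: 21.63
tcp_pos: [0.4643, 0.1094, 0.2454]
ee_rot: [0.62, 0.785, 0.001, -0.0]
wrist_force: [-3.5, 5.6, 4.5]
grip_width: 0.152
gripper_force: 40.0
t 21.6333 tcp [0.4643 0.1094 0.2454] x [-0.231  0.973  0.001] z [ 0.0007  0.0012 -1.    ] yaw 103.3565940467807 F [-3.4793  5.6232  4.5389] grip 0.15152348789280756 40.00496327877045 j [ 0.1257  0.451  -0.5871  2.1192  0.3945  0.6766 -0.4944]
side 0.73 [243.0, 237.5] [0.476 0.09  0.078]
scene 0.82 [391.2, 249.0] [0.4734 0.0881 0.078 ]
scene 0.58 [268.0, 225.7] [ 0.5338 -0.2023  0.078 ]
```

View pics/d8.png

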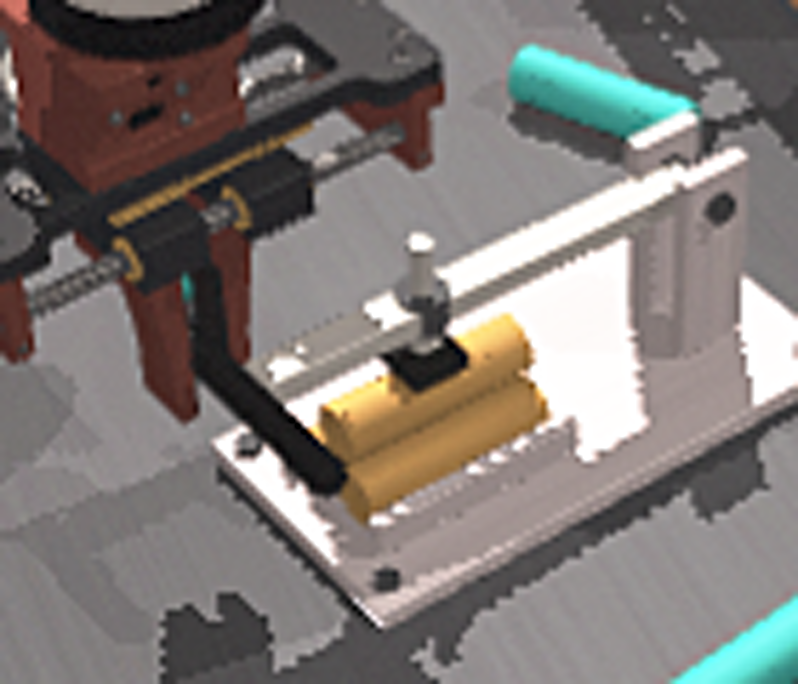

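Side crop: the pad (425,360) is pressing the top bar, the plunger is raised, and the fingers hold the handle at (200,320). I'll check the level by triangulating the handle.

```bash
python3 - <<'E'
from w import *
def tri(a,b):
  A=[];B=[]
  for n,uv in(('side',a),('scene',b)):
    o,d=ray(n,uv);d/=np.linalg.norm(d);M=np.eye(3)-np.outer(d,d);A.append(M);B.append(M@o)
  return np.linalg.solve(sum(A),sum(B))
print('start',tri((315.8,120.7),(387.6,275.9)),'now',tri((243,237.5),(391.2,249)))
tool()
E
```

```text
start [0.6502 0.1249 0.2739] now [0.4751 0.0881 0.0802]
t 21.8333 tcp [0.4642 0.1094 0.2457] x [-0.2308  0.973   0.001 ] z [ 0.001   0.0012 -1.    ] yaw 103.34684158696612 F [-3.7595  5.1694  5.0679] grip 0.14314652466790803 40.004562735557556 j [ 0.1259  0.4505 -0.5874  2.1192  0.3943  0.6768 -0.4944]
```

Vertical drop is 193.7 mm against the expected 194.5 mm, so the lever is level to within 0.01 rad. Let it settle, check it's stable, and hand in.

```bash
python3 -m handwheel '[0,0,0.0005,0,0,0, 0,0,0,0,0,0, 0,0,0,0,0,0, 0,0,0,0,0,0, 0,0,0,0,0,0, 0,0,0,0,0,0]' && python3 -c "
from cell import robot
print(robot.finish_job())"
```

```text
t: 22.33
tcp_pos: [0.4642, 0.1094, 0.2452]
ee_rot: [0.62, 0.784, 0.001, 0.0]
wrist_force: [-3.5, 6.1, 5.1]
grip_width: 0.149
gripper_force: 40.0
the job is handed in; nothing more can be done
None
```

Job handed in at 22.3 s: the 24 × 80 mm bar lies on the two in the jig with its ends flush to about 1 mm, and the gripper is holding the lever level to about 0.01 rad with its pad clamping that bar.

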